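# Shut an assortment case and snap its clips

### The job

Shut the green assortment case: push its lid fully down with the closed fingers, then snap its two front clips down flat against the front, going from left to right as seen from the robot. Do not snap a clip before the lid is down, do not shove or lift the case, and leave the spanner, the socket and the tin where they are.

Things in the scene. Friction and masses are not known exactly. Their poses are not given: they have to be found in the camera images.
- case: green sheet-steel assortment case of fasteners, 3.5 kg, loose on the bench (stays put under a few N sideways); 250 mm deep (own x), 340 wide (own y), 65 high shut (tray 45 + lid 20). Origin: centre of its underside; own -x is the front, facing the robot, own y its left. A folded black handle stands out 25 mm from the front, own y -55 to 55 mm, below 36 mm height
- lid (a joint): opening angle of the lid, rad: 0 fully down, grows as the front edge rises (up to 1.7). Starts ajar. Stiff friction hinge: the lid stays where it is left and needs about 1 to 5 N at its front edge to push down
- lid_hinge (a point): middle of the lid's hinge line, at the back (own x +125 mm of the case) and 45 mm above the bench; the line runs along the case's y
- lid_front (a point): middle of the lid's top front edge (moves with the lid): seen along the lid 250 mm from the hinge line, and 20 mm above the lid's underside plane, which passes through the hinge line. The lid's top is flat but for ribs 2 mm high
- clip_left (a joint): angle of the left clip (own y +110 mm of the case), rad: 0 open, pointing outward 25 degrees above the lid's plane; 2.01 shut, hanging straight down flat against the front. Springs over centre: needs 2 to 5 N near its free edge, and once pushed past about 1.2 it snaps shut by itself; let go before about 0.8 it springs back open
- clip_left_pin (a point): middle of the left clip's hinge pin, on the lid's front edge 6 mm in front of the lid and 10 mm above its underside (so 55 mm above the bench when the lid is down); the pin runs along the case's y
- clip_left_edge (a point): middle of the left clip's free edge, 40 mm from its pin; the clip is a steel plate 40 mm wide (along the pin), 40 mm long, 3 mm thick with a 5 mm thumb edge
- clip_right (a joint): angle of the right clip (own y -110 mm of the case), same as the left one
- clip_right_pin (a point): middle of the right clip's hinge pin, as on the left
- clip_right_edge (a point): middle of the right clip's free edge, as on the left
- spanner: loose steel spanner, 180 mm long, lying flat to the right of the case; bystander
- socket: loose deep steel socket, 30 mm diameter, 60 mm high, standing in front of the middle of the case; origin at its underside; bystander
- tin: loose closed tin, 66 mm diameter, 85 mm high, standing to the left of the case; origin at its underside; bystander

How it is judged (in metres and radians):
On the way, in this order (a step that is already met when the one before it is completed fails the run):
1. the lid is fully down, both clips still open (value of joint lid below 0.03 rad and value of joint each of clip_left, clip_right below 1 rad), for 0.2 s.
2. the left clip is snapped flat, the right one still open (value of joint lid below 0.03 rad and value of joint clip_left above 1.85 rad and value of joint clip_right below 1 rad), for 0.2 s.
3. the right clip is snapped flat too (value of joint lid below 0.03 rad and value of joint each of clip_left, clip_right above 1.85 rad), for 0.2 s.
At the end, for the whole second after the job is handed in: The lid is fully down (within 0.03 rad), both clips hang flat against the front (past 1.85 of 2.01 rad), the case stands within 30 mm of where it stood, and the spanner, socket and tin are within 20 mm of where they were (all of step 3 and distance of case from where it was at the start of the episode below 0.03 m and angle between case's own z axis and vertical below 0.05 rad and linear speed of case below 0.02 m/s and distance of each of spanner, socket, tin from where it was at the start of the episode below 0.02 m); the robot touches nothing.
It fails at once if a clip is snapped down while the lid is open (value of joint lid above 0.06 rad and value of joint any of clip_left, clip_right above 1.5 rad).
It fails at once if the right clip is snapped before the left one (value of joint clip_right above 1.5 rad and value of joint clip_left below 1.5 rad).
It fails at once if the case is lifted or tipped (height (world z) of case above 0.012 m or angle between case's own z axis and vertical above 0.1 rad).
It fails at once if the case is shoved from its place (distance of case from where it was at the start of the episode above 0.03 m).
It fails at once if the spanner, socket or tin is disturbed or picked up (distance of any of spanner, socket, tin from where it was at the start of the episode above 0.02 m or angle between any of tin, socket's own z axis and vertical above 0.5 rad).
It also fails if it takes over 56 s, if anything falls off the work surface, if the arm or the gripper's body presses on something with over 40 N, if the wrist force passes 120 N, or if a joint passes its speed limit or range.

### The arm

A 6-joint arm with a two-finger parallel gripper is mounted at the origin on the work surface. World frame = base frame: x ahead of the robot, y to its left, z up, the work surface at z = 0. Lengths are in mm, angles in rad, forces in N, time in s.
With the tool pointing down it reaches from about 275 to 775 mm from the base axis. Payload 14.6 kg.
Tool frame: the origin (TCP) lies midway between the tips of the shut fingers; the grasp point (between the pads) lies 19 mm behind it (robot.pinch_z is the distance from the TCP to the grasp point, in mm); z points along the fingers, y is the line along which they close (so a half turn about z gives the same grasp; the last joint's range is limited). The gripper opens to 85 mm and grips with 20 to 120 N. Pads are 22 mm wide; open, the fingers measure 114 mm over their backs; the gripper's body (76 mm by 85 mm) begins 54 mm behind the grasp point. The pads swing forward as they close: fully open they stand 13 mm farther back than shut.
Start: joints at [1.192, 0.263, -0.048, 1.259, 0, 1.415], TCP at [116.521, 511.909, 202.178] pointing down, gripper open.
Joint ranges: [-2.65, 2.65], [-0.89, 1.7], [-1.18, 1.37], [-2.13, 2.11], [-1.35, 1.29], [-3.14, 3.14]. Speed limits (rad/s): [1.89, 1.89, 2.57, 2.79, 3.14, 3.14].

### API

Orientations are given as a rotation vector (axis times angle).
In Python, from cell import robot, viewer, sign_off gives the robot as it stands.
- The arm moves only by the shell command python3 -m inch 'ROWS' [FORCE]. ROWS is a JSON object of lists of equal length, an entry for each row: "hand": the finger opening in m, from 0 to 0.0854; "xyz": the shift along the tool's x, y, z in m, a list of three; "turn": the turn, a rotation vector about the tool's x, y, z in degrees, a list of three. A call has 1 to 12 rows; each row is the pose to reach, as a shift and turn from the pose commanded when the call began, along the tool's axes at that moment; what a row does not reach only later rows make up. A row lasts 1/12 s, in which the tool goes at most 41.7 mm and 7.16 degrees, less where a joint would pass 70% of its speed; a pose out of reach is approached as far as the arm can. A call with a gripper value outside its range is refused whole. The fingers move at their own pace and stop on an object; FORCE is the grip in N (left out, the last holds). Time passes only in rows, so rows that repeat a pose let the fingers close. It gives the time, the measured TCP pose, the force, the opening and the grip force at its end, in the units of the state.
- robot.get_state(): the state, without advancing time (a new reading comes with each control period).
- viewer.read_camera(name): name is "scene" or "side" or "wrist"; returns the picture (384x512x3 uint8, red, green, blue); there is no depth.
- viewer.get_calibration(name): a dict with "fx", "fy", "cx", "cy" (pixels), "pose" (4x4, takes a point from camera to world coordinates). Camera axes: x right, y up, looking along -z (the intrinsics and any distortion apply to the point x, -y, -z); pixel columns grow to the right and rows downward; lengths in mm; the calibration is good to about 2 mm. A picture is of the moment at which its call begins: read the wrist's pose just before it. get_calibration takes no time and is no camera call; for the wrist camera it gives the pose at the moment of the call.
- sign_off(): hands the job in; it is judged then, once.
Trained networks look in the newest picture that a camera, given by its name, has taken for a name from the list of things; names that differ only in an ending like _2 or _b are one class to them, and where a whole thing is asked for, a point or a joint stands for the part that bears it (a point fixed in the world has none). Each returns a list of dicts, best first, with "conf" (0 to 1); they miss things now and then, are a little off and sometimes report something else, mostly with a low value. They report only what shows in the picture. A call takes as long as a camera call.
- viewer.trace(camera, query): "mask" (384x512 bool, what is visible of it) and "rect" ([left, top, right, bottom] in pixels, round what is visible of it).
- viewer.place_of(camera, query): "uv" ([column, row] in pixels: a listed point, or the origin of a listed thing).
The state is a dict: "clock": time; "joint_pos": joint angles; "qvel": joint speeds; "effort": joint torques, N m; "eef_pos": TCP position; "ee_rot": TCP orientation; "ft_force": force on the tool from outside, world axes, zero at the start; "torque": the same for the moment, N m; "grip_width": finger opening in mm; "finger_force": force on a finger pad.
Only numpy, scipy, OpenCV 4.12 (cv2) and the standard library are available. Lean on these libraries where they do the work, as an engineer would, in place of code of your own. Each camera call takes 0.05 s, during which the arm holds its last target. There are 200 camera calls.

## Working session

There is one attempt and no reset: what is moved stays moved. The work goes in short steps, Python scripts to look and compute and a shell command to move; the robot and the scene stay as the last step left them, time stands still between calls to the robot, and variables do not carry over. Pictures are saved under pics/ and viewed, at most 13 in all, crops included, and the job is handed in when it is done.

```bash
mkdir -p pics
cat > h.py <<'E'
import numpy as np, cv2, json
from cell import robot, viewer, sign_off
from scipy.spatial.transform import Rotation as R
def ray(cal,uv):
    P=np.array(cal["pose"]); d=np.array([(uv[0]-cal["cx"])/cal["fx"],-(uv[1]-cal["cy"])/cal["fy"],-1.])
    return P[:3,3],P[:3,:3]@d
def atz(cal,uv,z):
    o,d=ray(cal,uv); return o+d*(z-o[2])/d[2]
def proj(cal,p):
    P=np.array(cal["pose"]); q=P[:3,:3].T@(np.asarray(p,float)-P[:3,3])
    return np.array([cal["cx"]+cal["fx"]*q[0]/-q[2],cal["cy"]+cal["fy"]*(-q[1])/-q[2]])
E
python3 - <<'E'
from h import *
ims=[]
np.set_printoptions(precision=1,suppress=True)
for c in ["scene","side"]:
    im=viewer.read_camera(c); cal=viewer.get_calibration(c)
    print(c,{k:(np.round(v,3).tolist()) for k,v in cal.items()})
    cv2.imwrite(f"pics/{c}0.png",im[:,:,::-1])
    for q in ["case","lid_hinge","lid_front","clip_left_pin","clip_left_edge","clip_right_pin","clip_right_edge","spanner","socket","tin"]:
        r=viewer.place_of(c,q)
        print(q,[(np.round(x["uv"],1).tolist(),round(x["conf"],2)) for x in r[:2]])
s=robot.get_state(); print(s)
E
```

```text
scene {'fx': 417.804, 'fy': 417.804, 'cx': 256.842, 'cy': 191.639, 'pose': [[0.999, 0.035, -0.036, 617.451], [-0.049, 0.828, -0.558, -487.536], [0.01, 0.559, 0.829, 883.339], [0.0, 0.0, 0.0, 1.0]]}
case [([274.0, 263.2], 0.57)]
lid_hinge [([331.8, 245.8], 0.94)]
lid_front [([246.2, 226.4], 0.95), ([285.4, 379.8], 0.3)]
clip_left_pin [([226.7, 178.6], 0.78)]
clip_left_edge [([216.5, 169.4], 0.44)]
clip_right_pin [([249.9, 281.7], 0.87)]
clip_right_edge [([237.9, 277.4], 0.51)]
spanner [([287.4, 380.5], 0.78)]
socket [([192.5, 278.2], 0.65)]
tin [([272.0, 263.4], 0.72), ([271.3, 174.0], 0.65)]
side {'fx': 474.213, 'fy': 474.213, 'cx': 246.791, 'cy': 184.671, 'pose': [[-0.908, 0.319, -0.27, 366.51], [-0.418, -0.717, 0.558, 618.486], [-0.015, 0.619, 0.785, 855.748], [0.0, 0.0, 0.0, 1.0]]}
case [([258.0, 150.8], 0.68)]
lid_hinge [([206.1, 127.3], 0.83)]
lid_front [([283.7, 91.4], 0.56), ([287.6, 88.7], 0.19)]
clip_left_pin [([278.2, 131.1], 0.56)]
clip_left_edge [([289.0, 116.9], 0.48)]
clip_right_pin [([299.1, 58.7], 0.84), ([207.0, 131.8], 0.55)]
clip_right_edge [([310.4, 46.5], 0.6)]
spanner [([286.5, 90.2], 0.7)]
socket [([336.6, 168.1], 0.64)]
tin [([202.9, 233.1], 0.93)]
{'clock': 1.1, 'joint_pos': array([ 1.2,  0.3, -0. ,  1.3, -0. ,  1.4]), 'qvel': array([ 0., -0., -0.,  0.,  0., -0.]), 'effort': array([  0. , -63.7,  38.5,   0. ,  -0. ,   0. ]), 'eef_pos': array([116.5, 511.9, 202.2]), 'ee_rot': array([-0.4, -3.1,  0. ]), 'ft_force': array([0.4, 0.4, 0.2]), 'torque': array([ 0., -0.,  0.]), 'finger_force': 0.0, 'grip_width': 85.73960587165965}
```

```bash
cat >> h.py <<'E'
def Rz(a): return R.from_euler('z',a).as_matrix()
def pts(x,y,yaw,lid):
    c,s=np.cos(lid),np.sin(lid)
    def L(along,up,yy): # along lid from hinge, up normal
        return np.array([125-along*c+up*(-0+s)*1.0, yy, 45+along*s+up*c])
    ce,se=np.cos(np.radians(25)),np.sin(np.radians(25))
    d={"case":np.array([0,0,0.]),"lid_hinge":np.array([125,0,45.]),"lid_front":L(250,20,0)}
    for n,yy in (("left",110),("right",-110)):
        d[f"clip_{n}_pin"]=L(256,10,yy); d[f"clip_{n}_edge"]=L(256+40*ce,10+40*se,yy)
    return {k:Rz(yaw)@v+[x,y,0] for k,v in d.items()}
E
python3 - <<'E'
from h import *
from scipy.optimize import least_squares
np.set_printoptions(precision=1,suppress=True)
obs={"scene":{"case":[274,263.2],"lid_hinge":[331.8,245.8],"lid_front":[246.2,226.4],"clip_left_pin":[226.7,178.6],"clip_left_edge":[216.5,169.4],"clip_right_pin":[249.9,281.7],"clip_right_edge":[237.9,277.4]},
"side":{"case":[258,150.8],"lid_hinge":[206.1,127.3],"lid_front":[283.7,91.4],"clip_left_pin":[278.2,131.1],"clip_left_edge":[289,116.9],"clip_right_pin":[299.1,58.7],"clip_right_edge":[310.4,46.5]}}
C={c:viewer.get_calibration(c) for c in obs}
f=lambda p:np.concatenate([proj(C[c],pts(p[0]*100,p[1]*100,p[2],p[3])[k])-obs[c][k] for c in obs for k in obs[c]])
r=least_squares(f,[6,0,0,.5],loss="soft_l1",f_scale=2); print(r.x, np.round(r.x,3).tolist(), r.fun.reshape(-1,2))
for k,v in pts(r.x[0]*100,r.x[1]*100,*r.x[2:]).items(): print(k,v)
print("socket",atz(C["scene"],[192.5,278.2],0),atz(C["side"],[336.6,168.1],0)); print("tin",atz(C["side"],[202.9,233.1],0), atz(C["scene"],[271.3,174],0)); print("spanner",atz(C["scene"],[287.4,380.5],3))
E
```

```text
[ 6.9 -0.9  0.2  0.6] [6.863, -0.937, 0.157, 0.621] [[ 0.5  0.8]
 [-1.8 -0.6]
 [-1.6 -2.1]
 [ 2.3  0.9]
 [ 1.6  1.2]
 [ 0.7 -0.2]
 [ 0.9 -1.7]
 [-3.  -0.2]
 [-1.2  0.8]
 [ 2.3 -2.2]
 [ 0.5 -2.8]
 [ 0.7  0. ]
 [ 2.5  1.1]
 [ 1.5  1.3]]
case [686.3 -93.7   0. ]
lid_hinge [809.8 -74.1  45. ]
lid_front [ 620.4 -104.2  206.7]
clip_left_pin [592.6   2.8 202. ]
clip_left_edge [573.2  -0.3 236.9]
clip_right_pin [ 627.1 -214.5  202. ]
clip_right_edge [ 607.7 -217.6  236.9]
socket [ 500.7 -119.8    0. ] [ 487.9 -120.6    0. ]
tin [690.9 168.1   0. ] [696.3 161.3   0. ]
spanner [ 693.4 -340.9    3. ]
```

View pics/scene0.png

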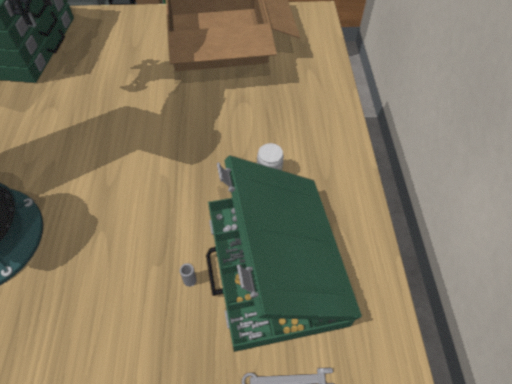

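View pics/side0.png

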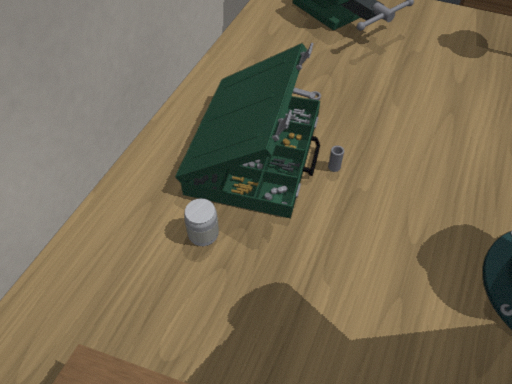

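The scene view shows the case ajar around (280,250), with the socket at (189,275), the tin at (271,160) and the spanner below at (290,378). The side view agrees with this. The fitted pose is consistent to about 2 px. Next I work out the shifts.

```bash
cat >> h.py <<'E'
CASE=(686.3,-93.7,0.157)
def own(x,y,z): return Rz(CASE[2])@[x,y,z]+[CASE[0],CASE[1],0]
def go(p):
    s=robot.get_state(); T=R.from_rotvec(s["ee_rot"]); p=np.asarray(p,float)
    G=R.from_matrix(np.column_stack([-Rz(CASE[2])[:,0],Rz(CASE[2])[:,1],[0,0,-1]]))
    print("shift mm",np.round(T.inv().apply(p-s["eef_pos"]),1),"turn deg",np.round(np.degrees((T.inv()*G).as_rotvec()),1),"F",np.round(s["ft_force"],1),"tcp",np.round(s["eef_pos"],1), "t",s["clock"])
E
python3 -c "
from h import *
go(own(-55,0,285))"
```

```text
shift mm [-638.9 -484.5  -82.8] turn deg [ -0.   -0.  -21.8] F [0.4 0.4 0.2] tcp [116.5 511.9 202.2] t 1.1
```

```bash
python3 -m inch '{"hand":[0,0,0,0,0,0,0,0,0,0,0,0],"xyz":[[0,0,-0.04],[0,0,-0.083],[-0.03,-0.023,-0.083],[-0.06,-0.046,-0.083],[-0.09,-0.068,-0.083],[-0.12,-0.091,-0.083],[-0.15,-0.114,-0.083],[-0.18,-0.137,-0.083],[-0.21,-0.159,-0.083],[-0.24,-0.182,-0.083],[-0.27,-0.205,-0.083],[-0.3,-0.228,-0.083]],"turn":[[0,0,0],[0,0,0],[0,0,-2],[0,0,-4],[0,0,-6],[0,0,-9],[0,0,-12],[0,0,-15],[0,0,-18],[0,0,-21.8],[0,0,-21.8],[0,0,-21.8]]}' 20; python3 -c "
from h import *
go(own(-55,0,285))"
```

```text
clock: 2.1
eef_pos: [359.2, 221.3, 285.4]
ee_rot: [-0.247, 3.131, 0.0]
ft_force: [0.4, 1.2, 0.0]
grip_width: 0.1
finger_force: 0.0
shift mm [-218.8 -362.3    0.5] turn deg [0. 0. 0.] F [0.4 1.2 0. ] tcp [359.2 221.3 285.4] t 2.1
```

```bash
python3 -m inch '{"hand":[0,0,0,0,0,0,0,0,0,0,0,0],"xyz":[[-0.02,-0.033,0],[-0.04,-0.066,0],[-0.06,-0.1,0],[-0.08,-0.133,0],[-0.1,-0.166,0],[-0.12,-0.2,0],[-0.14,-0.233,0],[-0.16,-0.266,0],[-0.18,-0.3,0],[-0.2,-0.333,0],[-0.219,-0.362,0],[-0.219,-0.362,0]],"turn":[[0,0,0],[0,0,0],[0,0,0],[0,0,0],[0,0,0],[0,0,0],[0,0,0],[0,0,0],[0,0,0],[0,0,0],[0,0,0],[0,0,0]]}'
python3 - <<'E'
from h import *
go(own(-60,0,205))
im=viewer.read_camera("scene"); cv2.imwrite("pics/s1.png",cv2.resize(im[100:384,130:430,::-1],None,fx=2,fy=2))
E
```

```text
clock: 3.1
eef_pos: [634.0, -104.9, 282.5]
ee_rot: [0.241, -3.13, -0.0]
ft_force: [0.4, -0.7, -0.2]
grip_width: 0.2
finger_force: 0.0
shift mm [ 6.4  2.9 77.6] turn deg [ 0.  -0.1 -0.2] F [ 0.4 -0.7 -0.2] tcp [ 634.  -104.9  282.5] t 3.1
```

View pics/s1.png

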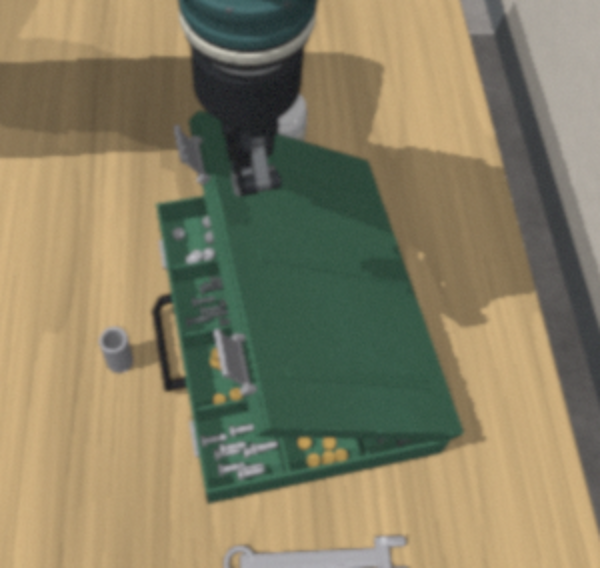

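The gripper (crop (255,180)) is above the lid near its front edge. I push down, following the arc.

```bash
python3 -m inch '{"hand":[0,0,0,0,0,0,0,0,0,0,0,0],"xyz":[[0.002,0.003,0.025],[0.004,0.003,0.05],[0.005,0.003,0.063],[0.007,0.003,0.076],[0.009,0.003,0.088],[0.012,0.003,0.1],[0.015,0.003,0.112],[0.018,0.003,0.124],[0.021,0.003,0.136],[0.024,0.003,0.148],[0.027,0.003,0.16],[0.03,0.003,0.172]],"turn":[[0,0,0],[0,0,0],[0,0,0],[0,0,0],[0,0,0],[0,0,0],[0,0,0],[0,0,0],[0,0,0],[0,0,0],[0,0,0],[0,0,0]]}'
python3 - <<'E'
from h import *
go(own(-95,0,66))
im=viewer.read_camera("scene"); cv2.imwrite("pics/s2.png",cv2.resize(im[100:384,130:430,::-1],None,fx=2,fy=2))
E
```

```text
clock: 4.15
eef_pos: [600.5, -101.2, 113.2]
ee_rot: [-0.247, 3.131, -0.0]
ft_force: [-0.2, -0.1, 0.6]
grip_width: -0.1
finger_force: 0.3
shift mm [ 9.1 -6.  47.2] turn deg [-0.  0.  0.] F [-0.2 -0.1  0.6] tcp [ 600.5 -101.2  113.2] t 4.15
```

View pics/s2.png

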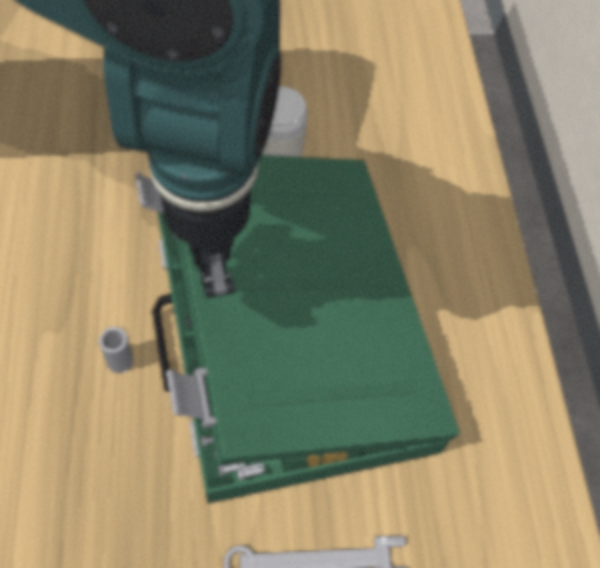

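The lid is following the tip at crop (218,275), and the case has not moved. I finish the push.

```bash
python3 -m inch '{"hand":[0,0,0,0,0,0,0,0],"xyz":[[0.002,-0.001,0.011],[0.004,-0.002,0.021],[0.006,-0.003,0.03],[0.008,-0.005,0.038],[0.009,-0.006,0.043],[0.009,-0.006,0.046],[0.009,-0.006,0.048],[0.009,-0.006,0.048]],"turn":[[0,0,0],[0,0,0],[0,0,0],[0,0,0],[0,0,0],[0,0,0],[0,0,0],[0,0,0]]}'
```

```text
clock: 4.87
eef_pos: [593.2, -109.4, 65.1]
ee_rot: [0.246, -3.132, -0.0]
ft_force: [-0.1, 0.4, 0.4]
grip_width: -0.2
finger_force: 0.0
```

```bash
python3 -m inch '{"hand":[0,0,0,0,0],"xyz":[[0,0,0.001],[0,0,0.002],[0,0,0.003],[0,0,0.003],[0,0,0.003]],"turn":[[0,0,0],[0,0,0],[0,0,0],[0,0,0],[0,0,0]]}'
python3 - <<'E'
from h import *
from scipy.optimize import least_squares
c="scene"; im=viewer.read_camera(c); cv2.imwrite("pics/s3.png",cv2.resize(im[150:350,180:400,::-1],None,fx=2.7,fy=2.7)); cal=viewer.get_calibration(c)
P=pts(*CASE,0)
for q in P:
    r=viewer.place_of(c,q); print(q,[(np.round(x["uv"],1).tolist(),round(x["conf"],2)) for x in r[:2]],"expected",np.round(proj(cal,P[q]),1))
E
```

```text
clock: 5.28
eef_pos: [593.2, -109.4, 62.2]
ee_rot: [-0.246, 3.132, -0.0]
ft_force: [-0.1, -1.0, -1.1]
grip_width: 0.2
finger_force: 0.0
case [([272.3, 263.6], 0.91)] expected [274.5 264. ]
lid_hinge [([330.2, 245.3], 0.9)] expected [330.  245.2]
lid_front [([218.1, 258.0], 0.94)] expected [218.5 262.1]
clip_left_pin [([206.0, 215.6], 0.79)] expected [208.7 220.8]
clip_left_edge [([191.1, 214.5], 0.62)] expected [192.  219.8]
clip_right_pin [([224.6, 309.3], 0.89), ([192.4, 211.4], 0.39)] expected [224.4 314.7]
clip_right_edge [([202.9, 309.0], 0.72)] expected [205.5 315.7]
```

View pics/s3.png

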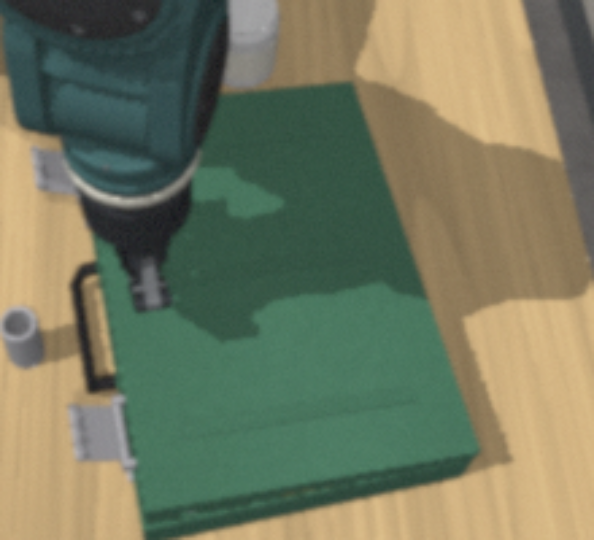

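The lid still shows a slit at (230,505) and there is no hard-stop force yet, so I keep pressing in small steps.

```bash
python3 -m inch '{"hand":[0,0,0,0,0,0],"xyz":[[0,0,0.001],[0,0,0.002],[0,0,0.003],[0,0,0.004],[0,0,0.004],[0,0,0.004]],"turn":[[0,0,0],[0,0,0],[0,0,0],[0,0,0],[0,0,0],[0,0,0]]}'
python3 - <<'E'
from h import *
from scipy.optimize import least_squares
o={}
for c in ("scene","side"):
    viewer.read_camera(c)
    for q in pts(*CASE,0):
        r=viewer.place_of(c,q)
        if r and r[0]["conf"]>.4: o[c,q]=r[0]["uv"]
C={c:viewer.get_calibration(c) for c in ("scene","side")}
f=lambda p:np.concatenate([proj(C[c],pts(p[0]*100,p[1]*100,p[2],p[3])[k])-v for (c,k),v in o.items()])
r=least_squares(f,[6.86,-.94,.157,.05],loss="soft_l1",f_scale=2); print(np.round(r.x,3))
for k,e in zip(o,r.fun.reshape(-1,2)): print(k,np.round(e,1))
E
```

```text
clock: 6.18
eef_pos: [593.2, -109.4, 58.1]
ee_rot: [0.246, -3.132, -0.0]
ft_force: [-0.7, 1.1, -0.2]
grip_width: -0.2
finger_force: 0.0
[ 6.855 -0.915  0.159  0.092]
('scene', 'case') [-0.3  1.4]
('scene', 'lid_hinge') [-1.1 -0.5]
('scene', 'lid_front') [-0. -2.]
('scene', 'clip_left_pin') [1.7 1.8]
('scene', 'clip_left_edge') [ 1. -1.]
('scene', 'clip_right_pin') [ 0.9 -1. ]
('side', 'case') [-1.1 -1. ]
('side', 'lid_hinge') [-2.5 -1.4]
('side', 'lid_front') [3.6 0.1]
('side', 'clip_left_pin') [ 1.3 -0.5]
('side', 'clip_left_edge') [ 2.1 -3.4]
('side', 'clip_right_pin') [-0.2  2.3]
('side', 'clip_right_edge') [0.5 2.6]
```

Run:
```python
from h import *
s=robot.get_state(); p=s["eef_pos"]; out=[]
for c,(u0,v0) in (("scene",(180,170)),("side",(200,60))):
    im=viewer.read_camera(c)[:,:,::-1].copy(); cal=viewer.get_calibration(c)
    im=cv2.resize(im[v0:v0+150,u0:u0+130],None,fx=3,fy=3,interpolation=cv2.INTER_CUBIC)
    for z,col in ((p[2],(0,0,255)),(p[2]+27,(0,255,255))):
        q=(proj(cal,[p[0],p[1],z])-[u0,v0])*3; cv2.circle(im,tuple(int(t) for t in q),3,col,-1); print(c,q)
    out.append(im)
cv2.imwrite("pics/s4.png",np.hstack(out)); print(s["effort"],s["ft_force"])
```

```text
scene [158.72659524 273.78645978]
scene [157.28450735 257.44518476]
side [283.91880116 243.038982  ]
side [286.2106636  218.26091509]
[-3.41608218e-03 -7.90115190e+01  3.49998915e+01  1.24167735e-03
 -5.22495702e-04  2.30702352e-05] [0.19315427 0.05280015 0.18030526]
```

View pics/s4.png

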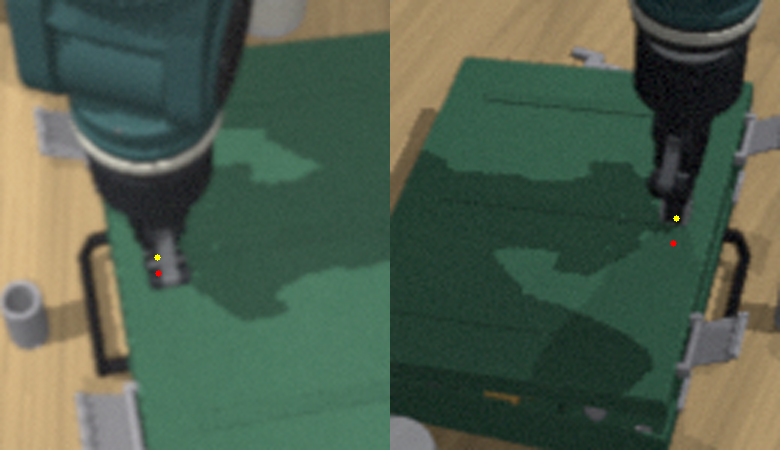

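Run:
```python
from h import *
np.set_printoptions(precision=1,suppress=True)
def tri(a,b):
    o1,d1=ray(viewer.get_calibration("scene"),a);o2,d2=ray(viewer.get_calibration("side"),b)
    t=np.linalg.lstsq(np.c_[d1,-d2],o2-o1,rcond=None)[0]; p,q=o1+d1*t[0],o2+d2*t[1]; return (p+q)/2,np.linalg.norm(p-q)
print(robot.get_state()["eef_pos"],tri((236,264.7),(295,136)))
viewer.read_camera("scene");g={}
for c in ("scene","side"):
    viewer.read_camera(c)
    for q in ("clip_left_pin","clip_right_pin","lid_front","lid_hinge","clip_left_edge","clip_right_edge"):
        r=viewer.place_of(c,q); g[c,q]=[(x["uv"],x["conf"]) for x in r]
for q in ("clip_left_pin","clip_right_pin","lid_front","lid_hinge","clip_left_edge","clip_right_edge"):
    a,b=g["scene",q],g["side",q]
    if a and b: print(q,a[0][1],b[0][1],*tri(a[0][0],b[0][0]))
```

```text
[ 593.2 -109.4   58.2] (array([ 598.3, -120.1,   62.9]), np.float64(2.9417416750370893))
clip_left_pin 0.68 0.95 [541.3  -3.5  72. ] 8.412678769515741
clip_right_pin 0.93 0.69 [ 577.4 -227.1   90.7] 0.32010738073198663
lid_front 0.78 0.68 [ 564.9 -115.1   77.2] 2.531192224835635
lid_hinge 0.97 0.72 [805.7 -75.6  50.3] 0.28453702319812474
clip_left_edge 0.54 0.84 [508.2  -6.9  96.1] 7.738317598008326
clip_right_edge 0.89 0.66 [ 540.9 -227.1   99.3] 1.2572091642034058
```

```bash
python3 -m inch '{"hand":[0,0,0,0],"xyz":[[0,0,0.002],[0,0,0.004],[0,0,0.006],[0,0,0.008]],"turn":[[0,0,0],[0,0,0],[0,0,0],[0,0,0]]}'
python3 - <<'E'
from h import *
out=[]
for c,(u0,v0) in (("scene",(180,190)),("side",(180,60))):
    im=viewer.read_camera(c)[:,:,::-1].copy()
    out.append(cv2.resize(im[v0:v0+150,u0:u0+130],None,fx=3,fy=3,interpolation=cv2.INTER_CUBIC))
cv2.imwrite("pics/s5.png",np.hstack(out)); print(robot.get_state()["ft_force"])
E
```

```text
clock: 8.17
eef_pos: [593.1, -109.4, 49.9]
ee_rot: [0.246, -3.132, -0.0]
ft_force: [0.1, -0.2, 0.0]
grip_width: -0.3
finger_force: 0.1
[ 0.26797574 -0.09286634  0.20018157]
```

View pics/s5.png

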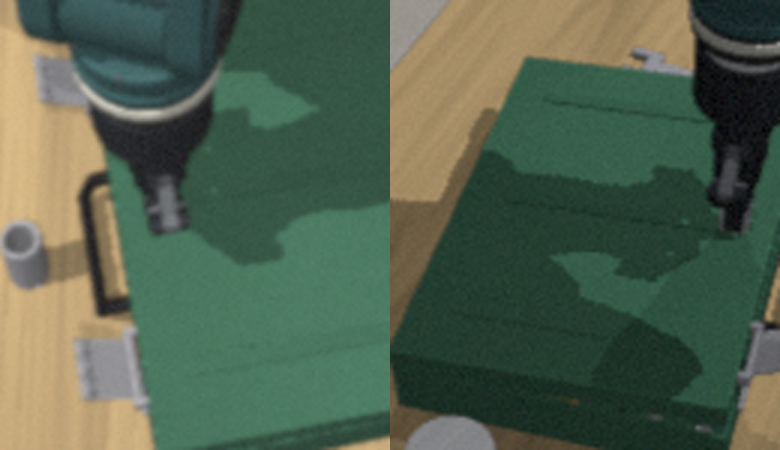

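The tip stays on the lid and the slit at (600,405) is shrinking, still without force. I continue.

```bash
python3 -m inch '{"hand":[0,0,0,0],"xyz":[[0,0,0.001],[0,0,0.002],[0,0,0.003],[0,0,0.004]],"turn":[[0,0,0],[0,0,0],[0,0,0],[0,0,0]]}';python3 -m inch '{"hand":[0,0,0],"xyz":[[0,0,0.001],[0,0,0.002],[0,0,0.003]],"turn":[[0,0,0],[0,0,0],[0,0,0]]}'
python3 - <<'E'
from h import *
for c in ("scene","side"):
    viewer.read_camera(c); cal=viewer.get_calibration(c)
    for q in ("lid_front","clip_left_pin","clip_right_pin","lid_hinge","case"):
        r=viewer.place_of(c,q); print(c,q,[(np.round(x["uv"],1),round(x["conf"],2)) for x in r[:1]],[np.round(proj(cal,pts(*CASE,l)[q]),1) for l in (0,.05,.1)])
E
```

```text
clock: 8.6
eef_pos: [593.2, -109.4, 46.1]
ee_rot: [-0.246, 3.132, -0.0]
ft_force: [-0.2, 0.8, 1.1]
grip_width: 0.1
finger_force: 0.1
clock: 8.85
eef_pos: [593.2, -109.4, 43.1]
ee_rot: [0.246, -3.132, 0.0]
ft_force: [0.4, 0.5, -0.2]
grip_width: -0.0
finger_force: 0.1
scene lid_front [(array([218.4, 261.7]), 0.94)] [array([218.5, 262.1]), array([218.7, 259.5]), array([219.3, 256.8])]
scene clip_left_pin [(array([209.4, 217.1]), 0.96)] [array([208.7, 220.8]), array([208.6, 217.9]), array([208.8, 214.9])]
scene clip_right_pin [(array([226.7, 314.9]), 0.62)] [array([224.4, 314.7]), array([224.4, 312.6]), array([224.8, 310.4])]
scene lid_hinge [(array([328. , 248.2]), 0.55)] [array([330. , 245.2]), array([330. , 245.2]), array([330. , 245.2])]
scene case [(array([272.8, 261.2]), 0.62)] [array([274.5, 264. ]), array([274.5, 264. ]), array([274.5, 264. ])]
side lid_front [(array([306.2, 136.4]), 0.58)] [array([307.9, 141.8]), array([307.8, 137.8]), array([307.4, 133.8])]
side clip_left_pin [] [array([300.3, 181.4]), array([300.4, 177.6]), array([300.2, 173.6])]
side clip_right_pin [(array([319.1, 107.6]), 0.91)] [array([318.7, 113.2]), array([318.9, 109.2]), array([318.9, 105.2])]
side lid_hinge [(array([206.3, 129.9]), 0.86)] [array([204.9, 128.1]), array([204.9, 128.1]), array([204.9, 128.1])]
side case [(array([256.9, 149.5]), 0.59)] [array([255. , 150.6]), array([255. , 150.6]), array([255. , 150.6])]
```

```bash
for i in 1; do python3 -m inch '{"hand":[0,0,0],"xyz":[[0,0,0.001],[0,0,0.002],[0,0,0.003]],"turn":[[0,0,0],[0,0,0],[0,0,0]]}'; python3 -m inch '{"hand":[0,0,0],"xyz":[[0,0,0.001],[0,0,0.002],[0,0,0.003]],"turn":[[0,0,0],[0,0,0],[0,0,0]]}'; done; python3 -c "
from h import *
print(robot.get_state())"
```

```text
clock: 9.7
eef_pos: [593.1, -109.4, 40.0]
ee_rot: [0.246, -3.132, 0.0]
ft_force: [0.2, 0.4, 0.8]
grip_width: 0.4
finger_force: 0.1
clock: 9.95
eef_pos: [593.2, -109.4, 37.0]
ee_rot: [0.246, -3.132, -0.0]
ft_force: [0.4, 0.2, 1.0]
grip_width: 0.3
finger_force: 0.1
{'clock': 9.95, 'joint_pos': array([-3.17452856e-01,  4.87204142e-01, -1.60122460e-01,  9.23561348e-01,
       -2.46535105e-05, -4.74124042e-01]), 'qvel': array([ 0.00083494,  0.00868056, -0.02006023, -0.02759631, -0.00047774,
       -0.00046114]), 'effort': array([ 2.46494974e-02, -7.95838451e+01,  3.41955328e+01,  5.53674507e-02,
        1.95138180e-02, -6.14295686e-05]), 'eef_pos': array([ 593.15628544, -109.42784568,   37.03322217]), 'ee_rot': array([ 2.45839547e-01, -3.13186469e+00, -1.97548349e-05]), 'ft_force': array([0.44956813, 0.19353926, 0.99357566]), 'torque': array([ 0.00324893,  0.05113313, -0.00902307]), 'finger_force': 0.10677551685148501, 'grip_width': 0.32424977297313223}
```

Run:
```python
from h import *
out=[]
im=viewer.read_camera("scene")[:,:,::-1]; out.append(cv2.resize(im[170:350,185:315],None,fx=3,fy=3,interpolation=cv2.INTER_CUBIC))
im=viewer.read_camera("side")[:,:,::-1]; out.append(cv2.resize(im[50:230,215:345],None,fx=3,fy=3,interpolation=cv2.INTER_CUBIC))
cv2.imwrite("pics/s6.png",np.hstack(out)); print(robot.get_state()["ft_force"])
```

```text
[ 0.49546466  0.33913897 -0.07741784]
```

View pics/s6.png

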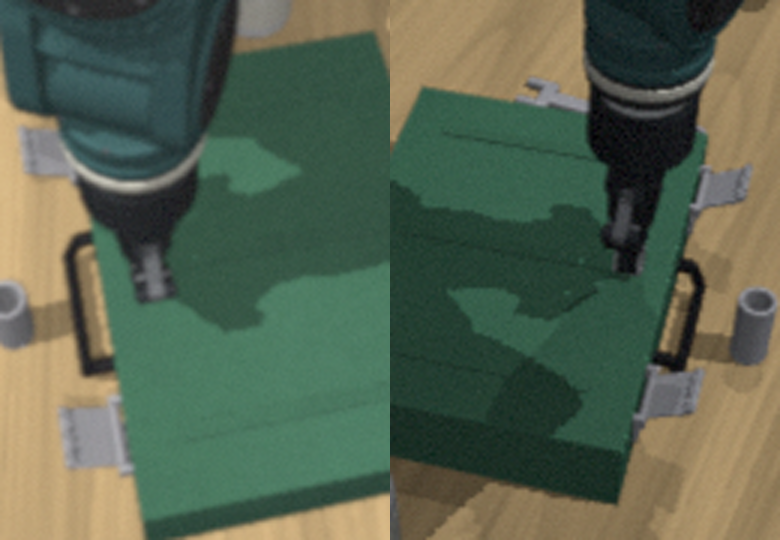

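```bash
python3 -m inch '{"hand":[0,0,0,0],"xyz":[[0,0,0.001],[0,0,0.002],[0,0,0.002],[0,0,0.002]],"turn":[[0,0,0],[0,0,0],[0,0,0],[0,0,0]]}'
python3 - <<'E'
from h import *
np.set_printoptions(precision=1,suppress=True)
def tri(a,b):
    o1,d1=ray(viewer.get_calibration("scene"),a);o2,d2=ray(viewer.get_calibration("side"),b)
    t=np.linalg.lstsq(np.c_[d1,-d2],o2-o1,rcond=None)[0]; p,q=o1+d1*t[0],o2+d2*t[1]; return (p+q)/2,np.linalg.norm(p-q)
print(tri((237.7,269.3),(294,140.7)))
# visible corners: lid near-right corner etc: side (620,450) = lid top front-left corner ; scene (147,520)= lid top front-right
cs,cd=viewer.get_calibration("scene"),viewer.get_calibration("side")
print("lid front right top: seen",[185+147/3,170+520/3],"exp",proj(cs,own(-125,-170,65)))
print("lid front left top: seen",[215+230/3,50+450/3],"exp",proj(cd,own(-125,170,65)),"bottom seen",[215+228/3,50+502/3],"exp",proj(cd,own(-125,170,0)))
print("lid front right top in side: seen",[215+315/3,50+138/3],"exp",proj(cd,own(-125,-170,65)))
for c in ("scene","side"):
    viewer.read_camera(c); cal=cs if c=="scene" else cd
    for q in ("lid_front","clip_left_pin","clip_right_pin","clip_left_edge","clip_right_edge"):
        r=viewer.place_of(c,q); print(c,q,[(np.round(x["uv"],1),round(x["conf"],2)) for x in r[:1]],[np.round(proj(cal,pts(*CASE,l)[q]),1) for l in (0,.05,.1)])
E
```

```text
clock: 10.38
eef_pos: [593.3, -109.5, 35.9]
ee_rot: [-0.246, 3.131, -0.001]
ft_force: [-3.0, 0.6, 10.4]
grip_width: -0.3
finger_force: 5.1
(array([ 600.9, -122.6,   43.8]), np.float64(3.8165702945539284))
lid front right top: seen [234.0, 343.33333333333337] exp [232.3 343.2]
lid front left top: seen [291.6666666666667, 200.0] exp [291.9 199.7] bottom seen [291.0, 217.33333333333334] exp [290.1 217.4]
lid front right top in side: seen [320.0, 96.0] exp [321.1  93.7]
scene lid_front [(array([216.9, 261.5]), 0.76)] [array([218.5, 262.1]), array([218.7, 259.5]), array([219.3, 256.8])]
scene clip_left_pin [(array([208. , 220.1]), 0.85)] [array([208.7, 220.8]), array([208.6, 217.9]), array([208.8, 214.9])]
scene clip_right_pin [(array([270.4, 266. ]), 0.7)] [array([224.4, 314.7]), array([224.4, 312.6]), array([224.8, 310.4])]
scene clip_left_edge [(array([189. , 222.7]), 0.73)] [array([192. , 219.8]), array([192. , 216.4]), array([192.3, 212.8])]
scene clip_right_edge [(array([202.5, 317.3]), 0.59)] [array([205.5, 315.7]), array([205.7, 313.2]), array([206.3, 310.5])]
side lid_front [(array([306.9, 139.5]), 0.71)] [array([307.9, 141.8]), array([307.8, 137.8]), array([307.4, 133.8])]
side clip_left_pin [(array([298.3, 180.7]), 0.58)] [array([300.3, 181.4]), array([300.4, 177.6]), array([300.2, 173.6])]
side clip_right_pin [(array([320.5, 112.4]), 0.62)] [array([318.7, 113.2]), array([318.9, 109.2]), array([318.9, 105.2])]
side clip_left_edge [(array([314.7, 181.1]), 0.73)] [array([317.7, 179.9]), array([317.7, 175.3]), array([317.2, 170.7])]
side clip_right_edge [(array([334.2, 111.8]), 0.53)] [array([334.5, 110.6]), array([334.6, 106. ]), array([334.3, 101.1])]
```

```bash
python3 - <<'E'
from h import *
for z in (37,50,66):
  for o in (-14,0,14):
    p=np.array([593.2,-109.4,0])+Rz(.157)@[0,o,0]; p[2]=z
    print(z,o,proj(viewer.get_calibration("scene"),p).round(1),proj(viewer.get_calibration("side"),p).round(1))
E
echo "seen scene 237.7,269.3 side 294,140.7"
```

```text
37 -14 [234.4 271.2] [295.3 143.1]
37 0 [233.3 265.3] [294.  147.3]
37 14 [232.2 259.5] [292.8 151.6]
50 -14 [234.2 268.8] [295.7 139.2]
50 0 [233.1 262.8] [294.4 143.5]
50 14 [231.9 257. ] [293.1 147.8]
66 -14 [233.9 265.7] [296.1 134.4]
66 0 [232.8 259.7] [294.8 138.7]
66 14 [231.7 253.8] [293.5 143. ]
seen scene 237.7,269.3 side 294,140.7
```

The lid has bottomed out, with 10 N at the tip, no slit visible and the corners matching 65 mm. However, the reported TCP height there is 36 mm, not 65, so the real tip seems to sit about 29 mm above the reading. I lift off and check the tool offset with the wrist camera before going for the clips.

```bash
python3 -m inch '{"hand":[0,0,0,0,0,0,0,0],"xyz":[[0,0,-0.02],[0,0,-0.05],[0,0,-0.08],[0,0,-0.11],[0,0,-0.14],[0,0,-0.16],[0,0,-0.16],[0,0,-0.16]],"turn":[[0,0,0],[0,0,0],[0,0,0],[0,0,0],[0,0,0],[0,0,0],[0,0,0],[0,0,0]]}'
python3 - <<'E'
from h import *
out=[];ws=[]
c="wrist"; cal=viewer.get_calibration(c); im=viewer.read_camera(c)[:,:,::-1]; print(np.round(cal["pose"],2).tolist(),cal["fx"])
P=pts(*CASE,0)
for q in list(P)+["socket"]:
    r=viewer.place_of(c,q); print(q,[(np.round(x["uv"],1),round(x["conf"],2)) for x in r[:2]],np.round(proj(cal,P.get(q,[494,-120,0])),1))
s=robot.get_state(); print(s["eef_pos"], "tcp px",proj(cal,s["eef_pos"]), s["joint_pos"])
cv2.imwrite("pics/w1.png",np.hstack([cv2.resize(im,(400,300)),cv2.resize(viewer.read_camera("scene")[100:340,120:440,::-1],(400,300))]))
E
```

```text
clock: 11.65
eef_pos: [593.7, -109.6, 195.9]
ee_rot: [-0.246, 3.13, -0.001]
ft_force: [0.2, -0.5, -0.8]
grip_width: 0.0
finger_force: 0.0
[[-0.16, -0.94, -0.31, 514.25], [0.99, -0.15, -0.05, -121.41], [-0.0, -0.32, 0.95, 368.22], [0.0, 0.0, 0.0, 1.0]] 323.8298971211165
case [(array([259.9, 223.8]), 0.81)] [260.3 225.6]
lid_hinge [(array([261.4, 333.9]), 0.84)] [260.3 333.1]
lid_front [(array([262.5, 135. ]), 0.67)] [260.3 133.9]
clip_left_pin [(array([460.6, 255.3]), 0.6), (array([375.8, 122.8]), 0.58)] [375.  125.9]
clip_left_edge [(array([390.4,  85.8]), 0.72)] [386.2  86.8]
clip_right_pin [(array([146.1, 122.9]), 0.89)] [145.8 126.1]
clip_right_edge [(array([133.7,  86.5]), 0.86), (array([372.9, 121.1]), 0.21)] [134.7  87. ]
socket [(array([262. ,  58.7]), 0.77), (array([259.4, 223.9]), 0.22)] [264.1  58.8]
[ 593.03849924 -109.37069466  194.80551426] tcp px [259.15437066 221.87022858] [-3.17433374e-01  4.02017819e-01  1.42053413e-01  1.31146939e+00
 -5.94028256e-06 -4.74142956e-01]
```

View pics/w1.png

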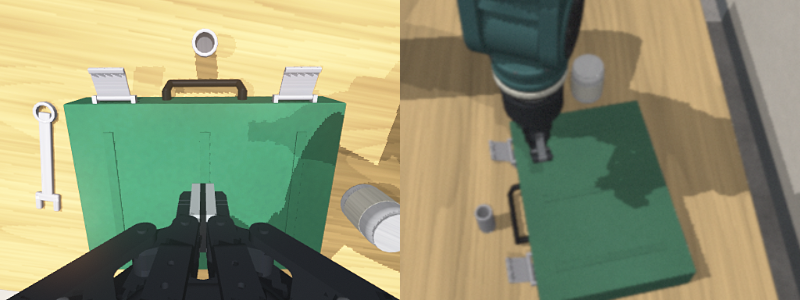

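Run:
```python
from h import *
cal=viewer.get_calibration("wrist"); e=robot.get_state()["eef_pos"]
for dz in (0,10,20,30,40): print(dz,proj(cal,e+[0,0,dz]).round(1), proj(cal,own(-95+11,0,e[2]+dz)).round(1),proj(cal,own(-95-11,0,e[2]+dz)).round(1))
im=viewer.read_camera("wrist")[:,:,::-1]; cs=viewer.get_calibration("side"); sd=viewer.read_camera("side")[:,:,::-1]
q=proj(cs,e); print("side tcp px",q); u,v=int(q[0])-50,max(int(q[1])-75,0)
a=cv2.resize(im[200:320,200:320],(480,480)); b=cv2.resize(sd[v:v+150,u:u+100],(320,480)); 
for dz in (0,30):
    w=(proj(cal,e+[0,0,dz])-[200,200])*4; cv2.circle(a,tuple(map(int,w)),3,(0,0,255),-1)
    w=(proj(cs,e+[0,0,dz])-[u,v])*3.2; cv2.circle(b,tuple(map(int,w)),3,(0,0,255),-1)
cv2.imwrite("pics/w2.png",np.hstack([a,b]))
```

```text
0 [258.6 223.7] [260.2 239.9] [260.2 205.3]
10 [258.5 231.3] [260.2 248.2] [260.2 212.2]
20 [258.5 239.8] [260.3 257.5] [260.3 219.8]
30 [258.4 249.3] [260.3 267.8] [260.3 228.3]
40 [258.4 260. ] [260.4 279.4] [260.4 237.9]
side tcp px [298.87779575  95.54909564]
```

View pics/w2.png

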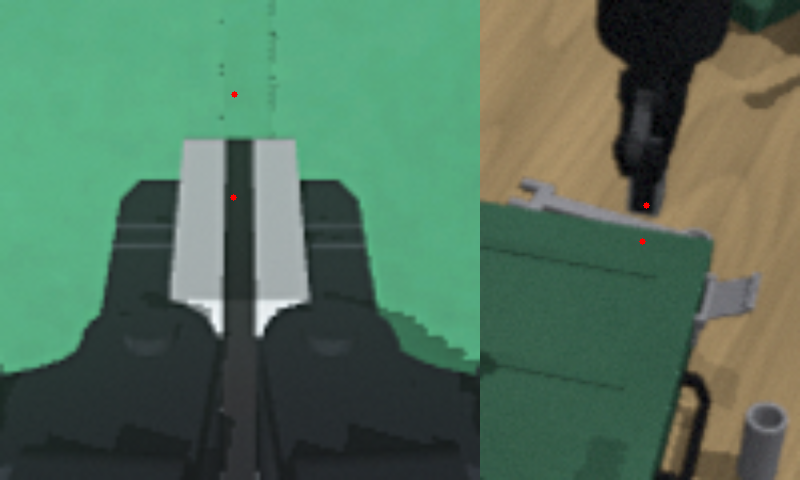

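The reported TCP lies 30 mm beyond the real fingertips: the upper dot should be at the tip, but the tip sits where dz≈30 projects. I plan with true tip z = reading + 29. Now the left clip.

```bash
python3 -c "
from h import *
go(own(-164,110,75))"
```

```text
shift mm [ 69.6 110.9 120.1] turn deg [ 0. -0. -0.] F [-0.4 -0.6  0.7] tcp [ 593.2 -109.4  195.1] t 12.25
```

```bash
python3 -m inch '{"hand":[0,0,0,0,0,0,0,0,0,0,0],"xyz":[[0.017,0.028,0],[0.035,0.056,0],[0.052,0.084,0],[0.07,0.111,0],[0.07,0.111,0.03],[0.07,0.111,0.06],[0.07,0.111,0.09],[0.07,0.111,0.11],[0.07,0.111,0.12],[0.07,0.111,0.12],[0.07,0.111,0.12]],"turn":[[0,0,0],[0,0,0],[0,0,0],[0,0,0],[0,0,0],[0,0,0],[0,0,0],[0,0,0],[0,0,0],[0,0,0],[0,0,0]]}'
python3 - <<'E'
from h import *
go(own(-164,110,-4))
im=viewer.read_camera("wrist")[:,:,::-1]; sd=viewer.read_camera("side")[:,:,::-1]
cv2.imwrite("pics/c1.png",np.hstack([cv2.resize(im[120:340,140:380],(436,400)),cv2.resize(sd[110:240,240:355],(354,400))]))
E
```

```text
clock: 13.17
eef_pos: [506.6, -10.7, 75.3]
ee_rot: [0.246, -3.132, -0.0]
ft_force: [-0.2, -0.2, 0.2]
grip_width: -0.0
finger_force: 0.0
shift mm [-0.5 -0.1 79.3] turn deg [ 0. -0. -0.] F [-0.2 -0.2  0.2] tcp [506.6 -10.7  75.3] t 13.1667
```

View pics/c1.png

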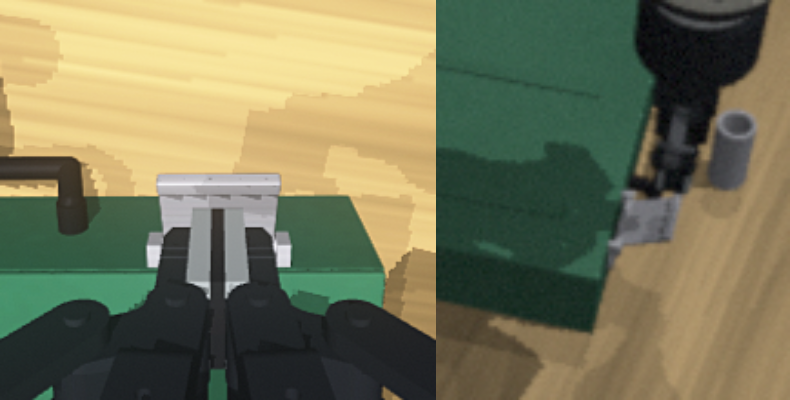

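The fingertip is centred over the left clip plate (wrist crop (218,210)), toward its outer half. I press down.

```bash
python3 -m inch '{"hand":[0,0,0,0,0,0,0,0,0,0,0,0],"xyz":[[0,0,0.008],[0,0,0.016],[0,0,0.023],[0,0,0.03],[0,0,0.036],[0,0,0.042],[0,0,0.047],[0,0,0.052],[0,0,0.056],[0,0,0.06],[0,0,0.062],[0,0,0.062]],"turn":[[0,0,0],[0,0,0],[0,0,0],[0,0,0],[0,0,0],[0,0,0],[0,0,0],[0,0,0],[0,0,0],[0,0,0],[0,0,0],[0,0,0]]}'; python3 -m inch '{"hand":[0,0,0,0,0,0],"xyz":[[0,0,0.004],[0,0,0.008],[0,0,0.012],[0,0,0.016],[0,0,0.017],[0,0,0.017]],"turn":[[0,0,0],[0,0,0],[0,0,0],[0,0,0],[0,0,0],[0,0,0]]}'
python3 - <<'E'
from h import *
for c in ("side","wrist"):
    viewer.read_camera(c); cal=viewer.get_calibration(c)
    for q in ("clip_left_edge","clip_left_pin"): print(c,q,[(np.round(x["uv"],1),round(x["conf"],2)) for x in viewer.place_of(c,q)[:2]],"open",proj(cal,pts(*CASE,0)[q]).round(1),"shut",proj(cal,own(-133,110,15)).round(1))
E
```

```text
clock: 14.27
eef_pos: [506.5, -10.7, 12.7]
ee_rot: [0.246, -3.131, -0.0]
ft_force: [-0.3, 0.1, 0.7]
grip_width: 0.3
finger_force: 0.0
clock: 14.77
eef_pos: [506.3, -10.6, -4.3]
ee_rot: [0.246, -3.131, -0.0]
ft_force: [-0.3, 1.1, -0.3]
grip_width: 0.0
finger_force: 0.0
side clip_left_edge [(array([297.8, 193.4]), 0.61)] open [317.7 179.9] shut [299.9 192.8]
side clip_left_pin [(array([296.6, 183.9]), 0.89)] open [300.3 181.4] shut [299.9 192.8]
wrist clip_left_edge [] open [257.9 305.7] shut [258.5 289.1]
wrist clip_left_pin [(array([260.3, 344. ]), 0.95)] open [258.3 348.5] shut [258.5 289.1]
```

The side view puts the left clip's edge at the shut position (298,193). I lift clear and cross to the right clip.

```bash
python3 -m inch '{"hand":[0,0,0,0,0,0,0,0,0,0,0,0],"xyz":[[0.004,0,-0.005],[0.004,0,-0.03],[0.004,0,-0.06],[0.004,0,-0.09],[0.003,0,-0.12],[0,-0.03,-0.12],[0,-0.065,-0.12],[0,-0.1,-0.12],[0,-0.135,-0.12],[0,-0.17,-0.12],[0,-0.2,-0.12],[0,-0.22,-0.12]],"turn":[[0,0,0],[0,0,0],[0,0,0],[0,0,0],[0,0,0],[0,0,0],[0,0,0],[0,0,0],[0,0,0],[0,0,0],[0,0,0],[0,0,0]]}'
python3 - <<'E'
from h import *
for c in ("side","scene"):
    viewer.read_camera(c); cal=viewer.get_calibration(c)
    for q in ("clip_left_edge","lid_front","case","clip_right_edge"): print(c,q,[(np.round(x["uv"],1),round(x["conf"],2)) for x in viewer.place_of(c,q)[:2]],"open",proj(cal,pts(*CASE,0)[q]).round(1),"shut",proj(cal,own(-133,110,15)).round(1))
go(own(-164,-110,75))
E
```

```text
clock: 16.07
eef_pos: [540.9, -230.8, 116.5]
ee_rot: [-0.243, 3.132, -0.001]
ft_force: [-0.0, 0.5, -0.5]
grip_width: 0.0
finger_force: 0.0
side clip_left_edge [(array([299.7, 196.4]), 0.39)] open [317.7 179.9] shut [299.9 192.8]
side lid_front [(array([305.6, 140.7]), 0.92)] open [307.9 141.8] shut [299.9 192.8]
side case [(array([206.1, 127.2]), 0.66), (array([255.7, 150.2]), 0.58)] open [255.  150.6] shut [299.9 192.8]
side clip_right_edge [(array([337.7, 113.4]), 0.54)] open [334.5 110.6] shut [299.9 192.8]
scene clip_left_edge [] open [192.  219.8] shut [209.3 229.5]
scene lid_front [(array([219.2, 261.4]), 0.61)] open [218.5 262.1] shut [209.3 229.5]
scene case [(array([272.4, 260.8]), 0.77)] open [274.5 264. ] shut [209.3 229.5]
scene clip_right_edge [(array([204.3, 314.4]), 0.72)] open [205.5 315.7] shut [209.3 229.5]
shift mm [-0.3 -0.8 41.4] turn deg [-0.  0.  0.] F [ 0.3  0.4 -0.3] tcp [ 541.  -227.2  116.4] t 16.5667
```

Left clip shut, right one still open, case unmoved. Now the right clip.

```bash
python3 -m inch '{"hand":[0,0,0,0,0,0,0,0,0,0,0,0],"xyz":[[0,-0.001,0.02],[0,-0.001,0.04],[0,-0.001,0.05],[0,-0.001,0.06],[0,-0.001,0.067],[0,-0.001,0.074],[0,-0.001,0.08],[0,-0.001,0.086],[0,-0.001,0.092],[0,-0.001,0.098],[0,-0.001,0.102],[0,-0.001,0.104]],"turn":[[0,0,0],[0,0,0],[0,0,0],[0,0,0],[0,0,0],[0,0,0],[0,0,0],[0,0,0],[0,0,0],[0,0,0],[0,0,0],[0,0,0]]}'; python3 -m inch '{"hand":[0,0,0,0,0,0],"xyz":[[0,0,0.004],[0,0,0.008],[0,0,0.012],[0,0,0.016],[0,0,0.017],[0,0,0.017]],"turn":[[0,0,0],[0,0,0],[0,0,0],[0,0,0],[0,0,0],[0,0,0]]}'; python3 -m inch '{"hand":[0,0,0,0,0,0,0,0],"xyz":[[0.004,0,-0.005],[0.004,0,-0.03],[0.004,0,-0.06],[0.004,0,-0.1],[0.004,0,-0.14],[0.004,0,-0.17],[0.004,0,-0.17],[0.004,0,-0.17]],"turn":[[0,0,0],[0,0,0],[0,0,0],[0,0,0],[0,0,0],[0,0,0],[0,0,0],[0,0,0]]}'
python3 - <<'E'
from h import *
out=[]
for c,(u,v) in (("wrist",(0,0)),("side",(180,40)),("scene",(170,170))):
    im=viewer.read_camera(c)[:,:,::-1]; cal=viewer.get_calibration(c)
    out.append(cv2.resize(im if c=="wrist" else im[v:v+190,u:u+190],(266,266)))
    for q,y in (("clip_left_edge",110),("clip_right_edge",-110),("lid_front",0),("socket",0)): print(c,q,[(np.round(x["uv"],1),round(x["conf"],2)) for x in viewer.place_of(c,q)[:2]],"shut",proj(cal,own(-133,y,15)).round(1))
cv2.imwrite("pics/f.png",np.hstack(out))
E
```

```text
clock: 17.57
eef_pos: [541.3, -229.0, 11.6]
ee_rot: [-0.246, 3.132, 0.0]
ft_force: [0.2, -0.1, 0.7]
grip_width: 0.2
finger_force: 0.5
clock: 18.07
eef_pos: [540.8, -228.8, -5.3]
ee_rot: [0.246, -3.131, -0.001]
ft_force: [0.1, -0.6, 0.1]
grip_width: 0.3
finger_force: 0.0
clock: 18.73
eef_pos: [537.8, -230.1, 167.3]
ee_rot: [-0.246, 3.129, -0.003]
ft_force: [-0.6, 0.3, -0.1]
grip_width: -0.2
finger_force: 0.0
wrist clip_left_edge [(array([470.9, 192.1]), 0.59)] shut [468.  193.8]
wrist clip_right_edge [] shut [260.1 193.9]
wrist lid_front [(array([382.5, 217.6]), 0.69)] shut [364.  193.9]
wrist socket [(array([365. , 134.7]), 0.73)] shut [364.  193.9]
side clip_left_edge [(array([297.7, 194.7]), 0.4)] shut [299.9 192.8]
side clip_right_edge [(array([319.2, 129.6]), 0.54), (array([335.5, 167.5]), 0.48)] shut [317.9 125.1]
side lid_front [(array([307.2, 141.5]), 0.59)] shut [309.4 157. ]
side socket [(array([335.8, 168.3]), 0.63)] shut [309.4 157. ]
scene clip_left_edge [] shut [209.3 229.5]
scene clip_right_edge [(array([222.2, 319.9]), 0.58)] shut [224.4 321. ]
scene lid_front [(array([217. , 263.5]), 0.74)] shut [216.4 272.3]
scene socket [] shut [216.4 272.3]
```

View pics/f.png

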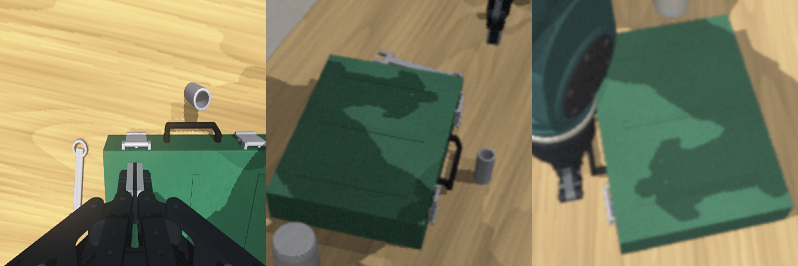

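The final pictures show the lid shut, both clips hanging flat (wrist crop (135,140) and (250,140)), and the socket, tin and spanner in place. The arm is clear.

```bash
python3 -c "
from h import *
print(sign_off())"
```

```text
the job is handed in; nothing more can be done
None
```

I handed the job in: the final camera check showed the lid down, the left then the right clip snapped flat, and the case, spanner, socket and tin where they started; no verdict came back.

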